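# Draw the spun tube from the centrifuge and hold it upright

## Robot

A 6-joint arm with a two-finger parallel gripper is mounted at the origin on the work surface. World frame = base frame: x ahead of the robot, y to its left, z up, the work surface at z = 0. Lengths are in mm, angles in rad, forces in N, time in s.
With the tool pointing down it reaches from about 350 to 950 mm from the base axis. Payload 17.4 kg.
Tool frame: the origin (TCP) lies midway between the tips of the shut fingers; the grasp point (between the pads) lies grip_depth behind it (grip_depth is the distance from the TCP to the grasp point, in mm); z points along the fingers, y is the line along which they close (so a half turn about z gives the same grasp; the last joint's range is limited). The gripper opens to 93 mm and grips with 3 to 60 N. Pads are 15 mm wide; open, the fingers measure 128 mm over their backs; the gripper's body (75 mm by 188 mm) begins 65 mm behind the grasp point.
Start: joints at [-1.265, 0.116, 1.442, -0, 1.584, -0.038], TCP at [227.511, -635.508, 218.646] pointing down, gripper open.
Joint ranges: [-2.83, 2.83], [-0.83, 2.19], [0.07, 2.5], [-1.14, 4.28], [0.01, 3], [-2.97, 2.97]. Speed limits (rad/s): [1.89, 1.89, 2.22, 3.14, 3.14, 3.14].

## Interface

Orientations are given as a unit quaternion [w, x, y, z].
In Python, from workcell import get_obs, read_camera, camera_params, sign_off, boxes_of, trace, grip_depth gives the robot as it stands. The module is installed in compiled form; this text tells all that it offers.
- The arm moves only by the shell command python3 -m inch 'ROWS' [FORCE]. ROWS is JSON, one flat list of numbers, 7 for each row, row after row: the shift along the tool's x, y, z scaled (see below), then the turn, a rotation vector about the tool's x, y, z scaled (see below), then the gripper command: -1 is fully open, 1 is shut, values between are in proportion. A call has 1 to 12 rows; each row is the pose to reach, as a shift and turn from the pose commanded when the call began, along the tool's axes at that moment; what a row does not reach only later rows make up. The controller multiplies each number of a shift by 0.1 m and each number of a turn by 30 degrees. A row lasts 1/8 s, in which the tool goes at most 62.5 mm and 10.7 degrees, less where a joint would pass 70% of its speed; a pose out of reach is approached as far as the arm can. A call with a number of a shift or a turn outside -1 to 1 is refused whole. A call with a gripper value outside its range is refused whole. The fingers move at their own pace and stop on an object; FORCE is the grip in N (left out, the last holds). Time passes only in rows, so rows that repeat a pose let the fingers close. It gives the time, the measured TCP pose, the force, the opening and the grip force at its end, in the units of the state.
- get_obs(): the state, without advancing time (a new reading comes with each control period).
- read_camera(name): name is "scene" or "top"; returns the picture (420x560x3 uint8, blue, green, red); there is no depth.
- camera_params(name): a dict with "fx", "fy", "cx", "cy" (pixels), "k1" (the pictures are not rectified: a ray, as slopes to the right and down, at radius r is drawn at 1 + k1 r^2 times it, then the intrinsics apply), "T" (4x4, takes a point from camera to world coordinates). Camera axes: x right, y down, z forward; pixel columns grow to the right and rows downward; lengths in mm; the calibration is good to about 2 mm. A picture is of the moment at which its call begins. camera_params takes no time and is no camera call.
- sign_off(): hands the job in; it is judged then, once.
Trained networks look in the newest picture that a camera, given by its name, has taken for a name from the list of things; names that differ only in an ending like _2 or _b are one class to them, and where a whole thing is asked for, a point or a joint stands for the part that bears it (a point fixed in the world has none). Each returns a list of dicts, best first, with "conf" (0 to 1); they miss things now and then, are a little off and sometimes report something else, mostly with a low value. They report only what shows in the picture. A call takes as long as a camera call.
- boxes_of(camera, target): "box" ([centre column, centre row, width, height] in pixels, round what is visible of it).
- trace(camera, target): "pixels" (420x560 bool, what is visible of it) and "box" ([centre column, centre row, width, height] in pixels, round what is visible of it).
The state is a dict: "t": time; "joint_positions": joint angles; "dq": joint speeds; "joint_efforts": joint torques, N m; "tool_pos": TCP position; "eef_rot": TCP orientation; "force": force on the tool from outside, world axes, zero at the start; "ft_torque": the same for the moment, N m; "opening": finger opening in mm; "grasp_force": force on a finger pad.
Only numpy, scipy, OpenCV 4.12 (cv2) and the standard library are available. Lean on these libraries where they do the work, as an engineer would, in place of code of your own. Each camera call takes 0.05 s, during which the arm holds its last target. There are 200 camera calls.

## Task

The spin is over and the centrifuge stands open: draw the screw-cap tube in the pocket on the far side of the rotor out of its slanted pocket, turn it upright with its cap on top, without ever tipping it much flatter than it lay in the rotor, and bring it over the white tray. Finish while still holding it there, still and upright, its pointed end at least 10 cm above the tray; do not put it down or let go. Leave the balance tube opposite in its pocket, and the rack, the tip box and the bottle standing where they are.

Things in the scene. Friction and masses are not known exactly. Their poses are not given: they have to be found in the camera images.
- tube_center (a point): the tube to take, in the rotor's far pocket as seen from the robot: clear conical tube with label and ribbed screw cap, 120 mm long, about 25 g. Body 17 mm in diameter, tapering over the last 22 mm to a blunt 7 mm point. It leans 40 degrees from vertical, cap towards the spindle; 36 mm (cap and 21 mm of body) stands out of the pocket. Point: on its axis, half-way. z axis: up the tube to the cap.
- tube_cap (a point): centre of that tube's cap (22 mm in diameter, 15 mm high), on the tube's axis, 112.5 mm from the pointed end. Its z axis runs up the tube from the pointed end to the cap.
- tube_tip (a point): pointed end of the tube to take, on its axis. Its z axis runs up the tube from the pointed end to the cap.
- tube: the tube to take as a body; origin at the pointed end, on the axis. Its z axis runs up the tube from the pointed end to the cap.
- balance_center (a point): the balance tube, same kind as the other, in the opposite pocket on the rotor's near side; must stay in its pocket. This point is on its axis, 60 mm from either end. Its z axis runs up the tube from the pointed end to the cap.
- rotor: aluminium rotor, six round slanted pockets; turns on a vertical spindle, light friction (0.03 N m). Origin on the spindle, 80 mm above the table; x points level towards the pocket of the tube to take. Pocket mouths 60 mm from the spindle, 100 mm above the origin; pockets 40 degrees from vertical, bottoms outward, 84 mm deep, bore 20 mm, outside 24.4 mm. Hub nut in the middle: 26 mm across, top 92 mm above origin.
- centrifuge: white bench centrifuge, fixed, 300 mm along x, 340 mm along y; deck 170 mm high, gasket to 174 mm round the bowl (260 mm in diameter) that holds the rotor. Origin under its middle, on the table, below the spindle. Its lid stands open on the left (+y) side, 130 to 280 mm left of the middle, up to 500 mm above the table; control panel on the right (-y) side.
- tray: shallow white plastic tray, fixed, 200 mm along its x, 260 mm along its y, walls 3 mm thick and 22 mm high, floor 3 mm thick. Origin under its middle, on the work surface.
- rack: bystander: white tube rack, 90 mm along its x, 190 mm along its y, 88 mm high with the small black-capped tubes in it. Origin under its middle.
- tip_box: bystander: open blue pipette tip box, 125 x 86 mm, 67 mm high with its tips. Origin under its middle.
- reagent: bystander: amber glass bottle with a black cap, 48 mm in diameter, 85 mm high. Origin under its middle.

How it is judged:
By the outcome, as a careful person would: the job done as asked, in the order asked, and still so for the second after the job is handed in, while the arm keeps its last pose, push and grip.
It also fails if it takes over 45 s, if anything falls off the work surface, if the arm or the gripper's body presses on something with over 40 N, if the wrist force passes 120 N, or if a joint passes its speed limit or range.

## Working session

There is one attempt and no reset: what is moved stays moved. The work goes in short steps, Python scripts to look and compute and a shell command to move; the robot and the scene stay as the last step left them, time stands still between calls to the robot, and variables do not carry over. Pictures are saved under pics/ and viewed, at most 10 in all, crops included, and the job is handed in when it is done.

```bash
mkdir -p pics
python3 - <<'E'
from workcell import *
import cv2,numpy as np
print(grip_depth if not callable(grip_depth) else grip_depth()); o=get_obs(); print(o)
for c in("scene","top"):
    p=camera_params(c); print(c,{k:np.round(v,3).tolist() for k,v in p.items()})
    cv2.imwrite(f"pics/{c}0.png",read_camera(c))
    for t in("tube_cap","tube","rotor","balance_center","tray","rack","tip_box","reagent","centrifuge"):
        print(c,t,[(round(d["conf"],2),np.round(d["box"],1).tolist()) for d in boxes_of(c,t)][:3])
E
```

```text
18.8
{'t': 0.0, 'joint_positions': array([-1.26482360e+00,  1.16479067e-01,  1.44226031e+00, -1.11930675e-05,
        1.58398187e+00, -3.78037617e-02]), 'dq': array([-0.00142735, -0.00016818, -0.00046227,  0.00012089, -0.00071553,
       -0.00132134]), 'joint_efforts': array([-4.23406644e-03, -7.21259665e+01, -6.22617674e+01,  7.77918147e-02,
        2.36842548e-02, -7.82446568e-05]), 'tool_pos': array([ 227.43151964, -635.32022835,  217.9129152 ]), 'eef_rot': array([-5.58485495e-04,  9.85263408e-01,  1.71042975e-01, -8.09830350e-05]), 'force': array([ 0.17519942,  0.39697973, -0.13259971]), 'ft_torque': array([ 0.04116773, -0.01167118, -0.05341329]), 'grasp_force': 0.0, 'opening': 93.16515768433477}
scene {'fx': 498.29, 'fy': 498.29, 'cx': 276.006, 'cy': 207.504, 'k1': 0.015, 'T': [[0.406, 0.626, -0.666, 1472.054], [0.914, -0.289, 0.285, -428.951], [-0.014, -0.724, -0.69, 1013.146], [0.0, 0.0, 0.0, 1.0]]}
scene tube_cap [(0.53, [381.2, 145.5, 8.3, 16.0])]
scene tube [(0.39, [380.2, 146.1, 8.1, 12.9])]
scene rotor [(0.67, [372.0, 149.1, 81.7, 44.1])]
scene balance_center []
scene tra
[... 240 characters left out ...]
39.972, 'cx': 282.076, 'cy': 211.117, 'k1': -0.146, 'T': [[0.011, -0.987, 0.159, 447.507], [-0.999, -0.016, -0.031, -50.63], [0.033, -0.159, -0.987, 1071.038], [0.0, 0.0, 0.0, 1.0]]}
top tube_cap [(0.47, [110.2, 218.4, 13.7, 19.3])]
top tube [(0.47, [112.2, 215.9, 16.3, 17.6])]
top rotor [(0.69, [341.8, 160.9, 80.3, 61.2])]
top balance_center [(0.54, [107.5, 263.1, 10.5, 22.1]), (0.32, [122.2, 242.9, 105.9, 110.9])]
top tray [(0.62, [367.3, 286.8, 108.2, 90.9]), (0.25, [106.2, 263.2, 11.2, 21.2])]
top rack [(0.75, [340.9, 160.2, 82.0, 61.4])]
top tip_box [(0.61, [244.5, 141.9, 39.3, 55.8])]
top reagent [(0.92, [430.4, 197.0, 30.3, 25.0])]
top centrifuge [(0.57, [103.2, 237.4, 203.3, 157.9])]
```

Run:
```python
import cv2
a=cv2.imread("pics/top0.png"); s=cv2.imread("pics/scene0.png")
cv2.imwrite("pics/top_crop.png",cv2.resize(a[170:310,30:200],None,fx=4,fy=4,interpolation=2))
cv2.imwrite("pics/scene_crop.png",cv2.resize(s[100:210,300:450],None,fx=5,fy=5,interpolation=2))
```

```text
(no output)
```

View pics/top0.png

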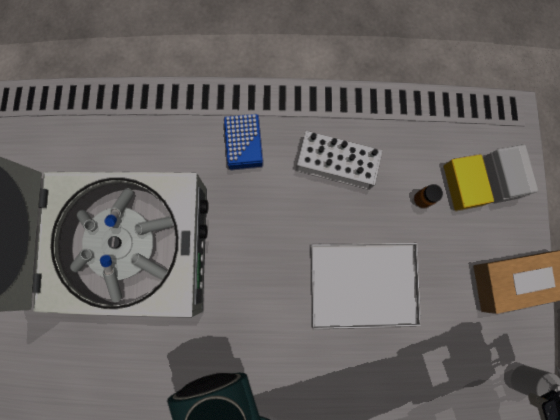

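View pics/scene0.png

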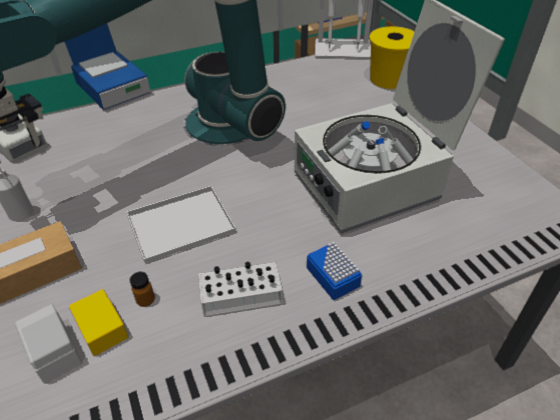

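View pics/top_crop.png

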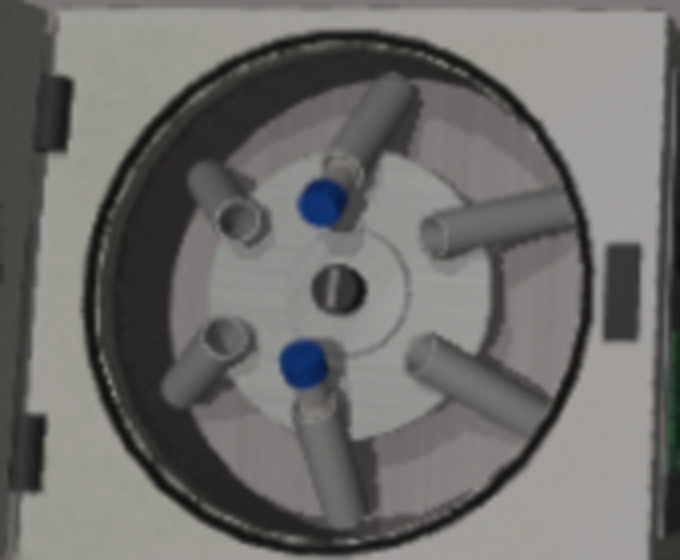

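View pics/scene_crop.png

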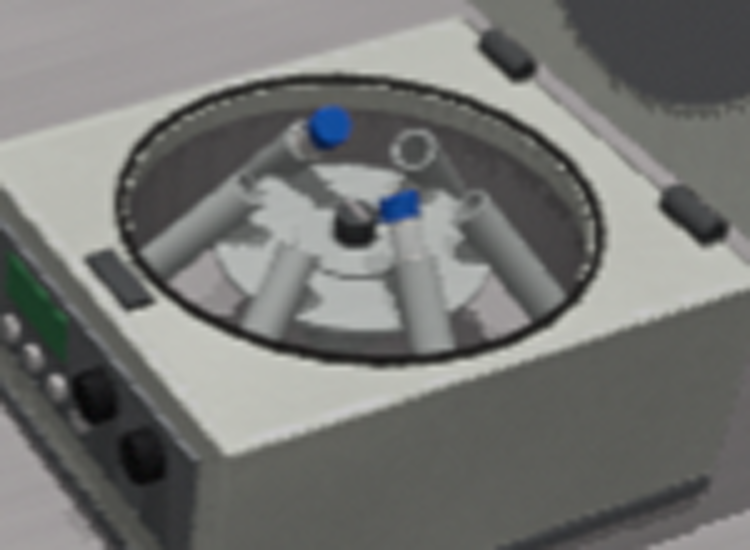

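The top view shows the far cap at about (110.5, 221) and the balance cap at (106, 261), with the tray around (365, 286). In the scene view the far cap is at about (380, 141) and the near cap at (366, 125). Next I'll fit the rotor pose from the blue pixels in both views.

```bash
cat > h.py <<'E'
import numpy as np,cv2
from workcell import *
from scipy.optimize import least_squares
from scipy.spatial.transform import Rotation as R
S,C=np.sin(np.radians(40)),np.cos(np.radians(40))
def ray(c,uv):
    p=camera_params(c); d=(np.array(uv,float)-[p["cx"],p["cy"]])/[p["fx"],p["fy"]]; s=d.copy()
    for _ in range(20): s=d/(1+p["k1"]*(s@s))
    v=p["T"][:3,:3]@np.r_[s,1]; return p["T"][:3,3],v/np.linalg.norm(v)
def proj(c,P):
    p=camera_params(c); q=p["T"][:3,:3].T@(np.asarray(P)-p["T"][:3,3]); s=q[:2]/q[2]
    return s*(1+p["k1"]*(s@s))*[p["fx"],p["fy"]]+[p["cx"],p["cy"]]
def plane(c,uv,z):
    o,v=ray(c,uv); return o+v*(z-o[2])/v[2]
def blue(img,win):
    x0,x1,y0,y1=win; h=cv2.cvtColor(img,cv2.COLOR_BGR2HSV)
    m=cv2.inRange(h,(105,130,60),(130,255,255))[y0:y1,x0:x1]
    n,_,st,ce=cv2.connectedComponentsWithStats(m)
    return [(st[i,4],(ce[i]+[x0,y0]).round(1).tolist()) for i in range(1,n) if st[i,4]>15]
def rows(goalp,goalR):
    """shift/turn in row units from the present (measured) pose"""
    o=get_obs(); q=o["eef_rot"]; A=R.from_quat([*q[1:],q[0]])
    return (A.inv().apply(goalp-o["tool_pos"])/100).round(3),((A.inv()*goalR).as_rotvec(degrees=True)/30).round(3)
E
python3 - <<'E'
from h import *
t=cv2.imread("pics/top0.png"); s=cv2.imread("pics/scene0.png")
bt=sorted(blue(t,(50,180,180,300)),key=lambda a:a[1][1]); bs=sorted(blue(s,(320,420,110,180)),key=lambda a:-a[1][1]); print(bt,bs)
far=[("top",bt[0][1]),("scene",bs[0][1])]; near=[("top",bt[1][1]),("scene",bs[1][1])]
def pts(v):
    x,y,a,r,z=v; u=np.array([np.cos(a),np.sin(a),0]); c=np.array([x,y,z]); return c+r*u,c-r*u
def f(v):
    P,N=pts(v); return np.r_[[proj(c,P)-m for c,m in far],[proj(c,N)-m for c,m in near]].ravel()
def g(v): return np.r_[f(v),(v[3]-41.7)/3,(v[4]-201.8)/3]
s0=least_squares(g,[420,330,0,41.7,201.8]); print("x y a r z",s0.x.round(3),np.degrees(s0.x[2]),"res",s0.fun.round(2)); print(pts(s0.x))
for c in("top","scene"):
    d=boxes_of(c,"tray"); print(c,[(x["conf"],x["box"]) for x in d])
print("tray",[plane("top",uv,22).round(0) for uv in((312,244),(417,243),(312,327),(419,325))])
print("tip",plane("top",(244,142),60),"rack",plane("top",(341,160),80),"reag",plane("top",(430,197),60))
E
```

```text
[(np.int32(102), [110.3, 220.2]), (np.int32(104), [105.5, 260.6])] [(np.int32(36), [379.4, 140.7]), (np.int32(57), [365.5, 124.9])]
x y a r z [ 5.23581e+02  2.71572e+02 -6.00000e-02  4.09100e+01  2.01052e+02] -3.4324771536463796 res [-0.26 -0.25 -0.4   0.04 -0.39 -0.17 -0.62 -0.01 -0.26 -0.25]
(array([564.41809263, 269.12265341, 201.05193531]), array([482.74460636, 274.0214128 , 201.05193531]))
top [(0.62, [367.3, 286.8, 108.2, 90.9]), (0.25, [106.2, 263.2, 11.2, 21.2])]
scene []
tray [array([ 538., -156.,   22.]), array([ 543., -415.,   22.]), array([ 342., -157.,   22.]), array([ 345., -416.,   22.])]
tip [776.91061828  10.43532618  60.        ] rack [ 731.33872317 -219.03728825   80.        ] reag [ 650.93614628 -438.86052228   60.        ]
```

```bash
python3 -m inch '[0,0,-1,0,0,0,-1, 0,0,-1,0,0,0,-1]' 20
python3 -m inch '[0.35,-0.48,-0.3,0,0,0,-1, 0.7,-0.95,-0.6,0,0,0,-1]'
python3 -m inch '[0.35,-0.48,0,0,0,0,-1, 0.7,-0.95,0,0,0,0,-1, 0.7,-0.95,0,0,0,0,-1]'
python3 -m inch '[0.35,-0.48,0,0,0,0,-1, 0.7,-0.95,0,0,0,0,-1, 0.7,-0.95,0,0,0,0,-1]'
python3 -c "
from workcell import *;o=get_obs();print(o['joint_positions'].round(2),o['force'])"
```

```text
t: 1.35
tool_pos: [227.5, -635.6, 321.6]
eef_rot: [0.001, 0.985, 0.171, 0.0]
force: [0.5, -0.0, 0.8]
opening: 93.0
grasp_force: 0.0
t: 1.6
tool_pos: [259.6, -527.6, 375.9]
eef_rot: [-0.0, 0.985, 0.171, 0.0]
force: [0.8, -0.2, 0.6]
opening: 93.1
grasp_force: 0.0
t: 1.98
tool_pos: [294.2, -413.1, 376.7]
eef_rot: [0.001, 0.985, 0.173, 0.001]
force: [-0.7, 0.8, 0.4]
opening: 92.9
grasp_force: 0.0
t: 2.35
tool_pos: [327.9, -300.8, 376.0]
eef_rot: [0.001, 0.985, 0.173, 0.001]
force: [0.6, 0.3, -0.1]
opening: 93.0
grasp_force: 0.0
[-0.8  -0.38  1.64  0.    1.88  0.42] [ 0.57877373  0.26223854 -0.10126193]
```

```bash
for i in 1 2; do python3 -m inch '[0.35,-0.48,0,0,0,0,-1, 0.7,-0.95,0,0,0,0,-1, 0.7,-0.95,0,0,0,0,-1]'>/dev/null;done
python3 -m inch '[0.35,-0.48,0,0,0,0,-1, 0.7,-0.95,0,0,0,0,-1, 0.7,-0.95,0,0,0,0,-1]'
python3 -m inch '[0.35,-0.48,0,0,0,0.3,-1, 0.7,-0.95,0,0,0,0.77,-1, 0.7,-0.95,0,0,0,0.77,-1]'
cat >> h.py <<'E'
a0=-0.06; CAP=np.array([564.4,269.1,201.05])
def frame(tilt,a=a0):
    u=np.array([np.cos(a),np.sin(a),0]); t=np.radians(tilt); z=np.sin(t)*u-np.cos(t)*np.array([0,0,1])
    y=np.array([np.sin(a),-np.cos(a),0]); x=np.cross(y,z); return R.from_matrix(np.c_[x,y,z])
E
python3 - <<'E'
from h import *
o=get_obs();print(o['joint_positions'].round(2),o['force'].round(1))
F=frame(40); z=F.as_matrix()[:,2]
print(rows(CAP+(18.8-110)*z,F))
E
```

```text
t: 3.48
tool_pos: [430.1, 37.3, 374.5]
eef_rot: [-0.0, 0.985, 0.172, -0.001]
force: [-0.0, -1.0, -0.4]
opening: 92.8
grasp_force: 0.0
t: 3.85
tool_pos: [464.4, 149.2, 374.3]
eef_rot: [0.0, 0.999, -0.032, -0.001]
force: [0.1, -0.2, -0.2]
opening: 92.9
grasp_force: 0.0
[ 0.26 -0.29  1.57 -0.    1.86  1.89] [ 0.1 -0.2 -0.2]
(array([ 0.338, -1.258,  1.032]), array([ 0.004,  1.337, -0.006]))
```

```bash
python3 -m inch '[0.2,-0.5,0,0,0.3,0,-0.5, 0.2,-1,0,0,0.6,0,0, 0.2,-1,0,0,0.9,0,0, 0.2,-1,0,0,0.9,0,0]' >/dev/null
python3 - <<'E'
from h import *
o=get_obs();print(o['joint_positions'].round(2),o['force'].round(1),o['tool_pos'],o['opening'])
F=frame(40); z=F.as_matrix()[:,2]
print(rows(CAP+(18.8-110)*z,F))
E
```

```text
[ 0.57 -0.42  1.72 -0.27  1.45  2.18] [ 0.6 -0.3  0.7] [488.62146396 246.38580967 374.99277736] 57.572545077970815
(array([-0.333, -0.274,  0.998]), array([0.002, 0.433, 0.002]))
```

```bash
python3 -m inch '[-0.1,-0.1,0.3,0,0.2,0,0, -0.2,-0.2,0.6,0,0.43,0,0, -0.33,-0.27,1,0,0.43,0,0, -0.33,-0.27,1,0,0.43,0,0]'
python3 - <<'E'
from h import *
o=get_obs();print(o['joint_positions'].round(2))
t=read_camera("top");s=read_camera("scene")
F=frame(40); z=F.as_matrix()[:,2]
print(rows(CAP+18.8*z,F))
print(blue(t,(50,180,180,300)),blue(s,(320,420,110,180)),proj("top",CAP),proj("scene",CAP))
a=cv2.resize(t[150:310,20:220],None,fx=2,fy=2.5,interpolation=2);b=cv2.resize(s[40:200,300:500],None,fx=2,fy=2.5,interpolation=2)
cv2.imwrite("pics/pre.png",np.hstack([a,b]))
E
```

```text
t: 4.85
tool_pos: [507.0, 271.7, 268.1]
eef_rot: [0.013, 0.941, -0.029, 0.338]
force: [0.2, -0.8, 0.2]
opening: 46.3
grasp_force: 0.0
[ 0.68 -0.45  1.97 -0.5   1.13  2.41]
(array([-2.200e-02, -1.000e-03,  1.104e+00]), array([ 0.004,  0.005, -0.003]))
[(np.int32(104), [110.3, 220.4])] [(np.int32(56), [365.6, 125.1]), (np.int32(38), [379.6, 140.7])] [110.04727672 219.95609645] [378.98594584 140.7434648 ]
```

View pics/pre.png

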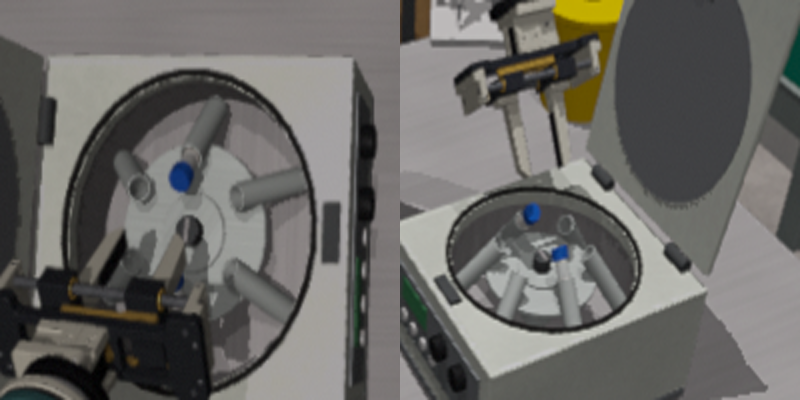

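```bash
python3 -c "
from h import *;print(proj('top',get_obs()['tool_pos']))"
python3 -m inch '[0,0,0.3,0,0,0,0, -0.02,0,0.6,0,0,0,0, -0.02,0,0.75,0,0,0,0, -0.02,0,0.75,0,0,0,0, -0.02,0,0.75,0,0,0,0]'
python3 - <<'E'
from h import *
t=read_camera("top");s=read_camera("scene")
F=frame(40); z=F.as_matrix()[:,2]
print(rows(CAP+18.8*z,F),get_obs()['ft_torque'])
print(blue(t,(50,180,180,300)),blue(s,(320,420,110,180)))
a=cv2.resize(t[180:260,70:170],None,fx=4,fy=5,interpolation=2);b=cv2.resize(s[100:180,330:430],None,fx=4,fy=5,interpolation=2)
cv2.imwrite("pics/pre2.png",np.hstack([a,b]))
E
```

```text
[ 92.82206224 245.03904167]
t: 5.58
tool_pos: [552.9, 271.4, 214.1]
eef_rot: [0.01, 0.939, -0.028, 0.342]
force: [-0.4, 0.1, 0.3]
opening: 46.4
grasp_force: 0.0
(array([0.009, 0.018, 0.362]), array([-0.002,  0.001,  0.   ])) [0.02856686 0.31004657 0.02714264]
[(np.int32(103), [110.3, 220.3])] [(np.int32(40), [379.4, 140.8])]
```

View pics/pre2.png

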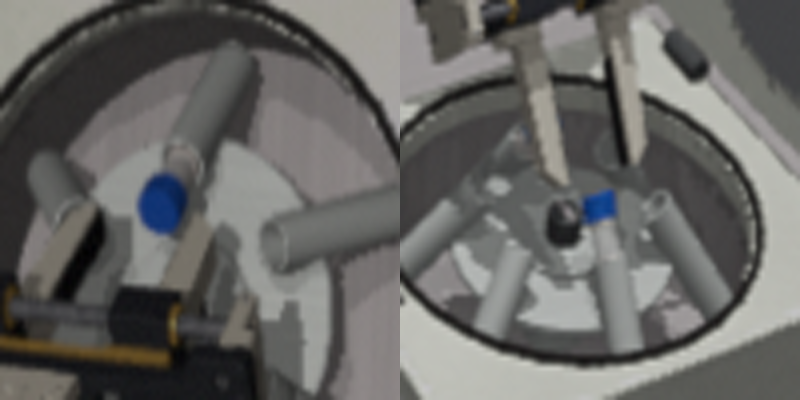

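The fingers straddle the cap symmetrically in both views: the cap sits at crop (162, 203) on the left and (600, 207) on the right. I'll advance and close.

```bash
python3 -m inch '[0.01,0.02,0.18,0,0,0,0, 0.01,0.02,0.36,0,0,0,0, 0.01,0.02,0.36,0,0,0,0, 0.01,0.02,0.36,0,0,0,0]' 
python3 -m inch '[0,0,0,0,0,0,0.3, 0,0,0,0,0,0,0.5, 0,0,0,0,0,0,0.8, 0,0,0,0,0,0,1, 0,0,0,0,0,0,1, 0,0,0,0,0,0,1, 0,0,0,0,0,0,1, 0,0,0,0,0,0,1]' 25
```

```text
t: 6.18
tool_pos: [576.5, 267.8, 185.2]
eef_rot: [0.01, 0.94, -0.028, 0.341]
force: [-0.1, -0.1, 0.1]
opening: 46.5
grasp_force: 0.0
t: 7.18
tool_pos: [576.5, 268.0, 185.6]
eef_rot: [0.01, 0.94, -0.028, 0.341]
force: [-3.0, 0.8, 3.1]
opening: 21.6
grasp_force: 25.0
```

```bash
python3 -m inch '[0,0,-0.05,0,0,0,1, 0,0,-0.1,0,0,0,1, 0,0,-0.2,0,0,0,1, 0,0,-0.3,0,0,0,1]'
python3 -m inch '[0,0,-0.15,0,0,0,1, 0,0,-0.3,0,0,0,1, 0,0,-0.45,0,0,0,1, 0,0,-0.6,0,0,0,1, 0,0,-0.7,0,0,0,1, 0,0,-0.8,0,0,0,1, 0,0,-0.8,0,0,0,1]'
python3 - <<'E'
from h import *
t=read_camera("top");s=read_camera("scene")
a=cv2.resize(t[150:310,20:220],None,fx=2,fy=2.5,interpolation=2);b=cv2.resize(s[40:200,300:500],None,fx=2,fy=2.5,interpolation=2)
cv2.imwrite("pics/out.png",np.hstack([a,b]))
E
```

```text
t: 7.68
tool_pos: [556.7, 269.1, 209.0]
eef_rot: [0.01, 0.94, -0.028, 0.341]
force: [-0.1, 0.3, -0.4]
opening: 21.0
grasp_force: 25.0
t: 8.55
tool_pos: [505.8, 272.3, 270.5]
eef_rot: [0.01, 0.939, -0.028, 0.341]
force: [0.4, -0.3, -0.2]
opening: 21.2
grasp_force: 25.0
```

View pics/out.png

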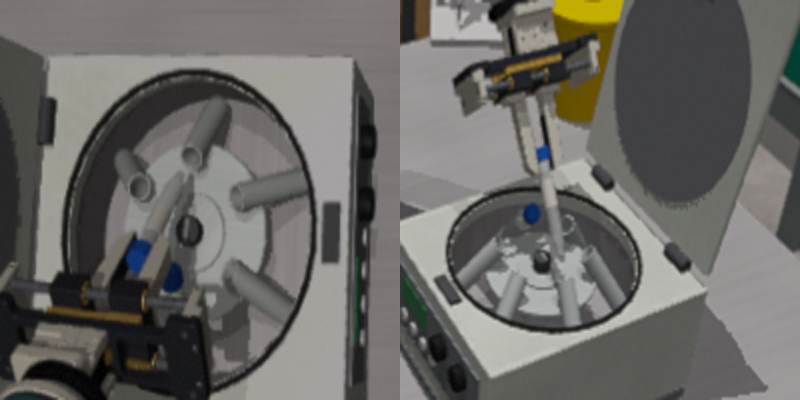

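The tube is out of its pocket and aligned with the fingers, and the balance tube is still in its pocket. Next I lift straight up, then turn it upright.

```bash
python3 -m inch '[0.21,0,-0.25,0,0,0,1, 0.42,0,-0.5,0,0,0,1, 0.64,0,-0.77,0,0,0,1, 0.64,0,-0.77,0,0,0,1]'
python3 -m inch '[0,0,0,0,-0.2,0,1, 0,0,0,0,-0.4,0,1, 0,0,0,0,-0.6,0,1, 0,0,0,0,-0.8,0,1, 0,0,0,0,-0.8,0,1]'
python3 -m inch '[0,0,0,0,-0.2,0,1, 0,0,0,0,-0.4,0,1, 0,0,0,0,-0.53,0,1, 0,0,0,0,-0.53,0,1]'
python3 - <<'E'
from h import *
print(get_obs()['joint_positions'].round(2),rows(np.array([442,-286,310]),frame(0)))
E
```

```text
t: 9.15
tool_pos: [506.2, 272.3, 372.4]
eef_rot: [0.009, 0.939, -0.028, 0.342]
force: [0.2, 0.5, -0.9]
opening: 21.3
grasp_force: 25.0
t: 9.78
tool_pos: [506.9, 271.7, 368.1]
eef_rot: [0.005, 0.99, -0.03, 0.137]
force: [0.6, -0.1, -0.7]
opening: 21.2
grasp_force: 25.0
t: 10.28
tool_pos: [506.2, 271.9, 368.4]
eef_rot: [0.001, 1.0, -0.03, 0.0]
force: [-0.5, 1.0, 0.3]
opening: 21.1
grasp_force: 25.0
[ 0.45 -0.1   1.42 -0.    1.82  2.08] (array([-0.303,  5.607,  0.592]), array([ 0.003, -0.001, -0.001]))
```

```bash
for i in 1; do :; done
python3 -m inch '[-0.01,0.2,0,0,0,0,1, -0.03,0.55,0,0,0,0,1, -0.05,0.94,0,0,0,0,1]' >/dev/null
python3 -m inch '[-0.02,0.4,0,0,0,0,1, -0.05,0.94,0,0,0,0,1]' >/dev/null
python3 -m inch '[-0.02,0.4,0,0,0,0,1, -0.05,0.94,0,0,0,0,1]' >/dev/null
python3 -m inch '[-0.02,0.4,0,0,0,0,1, -0.05,0.94,0,0,0,0,1]'
python3 -m inch '[-0.02,0.4,0,0,0,0,1, -0.05,0.94,0,0,0,0,1]' >/dev/null
python3 -m inch '[-0.02,0.4,0,0,0,0,1, -0.04,0.75,0,0,0,0,1, -0.05,0.94,0,0,0,0,1, -0.05,0.94,0,0,0,0,1]'
python3 -m inch '[0,0,0.15,0,0,0,1, 0,0,0.3,0,0,0,1, 0,0,0.4,0,0,0,1, 0,0,0.4,0,0,0,1, 0,0,0.4,0,0,0,1, 0,0,0.4,0,0,0,1]'
python3 - <<'E'
from h import *
o=get_obs();print(rows(np.array([442,-286,328]),frame(0)),o['dq'].round(3))
t=read_camera("top");s=read_camera("scene")
T=o["tool_pos"]; q=o["eef_rot"]; z=R.from_quat([*q[1:],q[0]]).apply([0,0,1])
for c,im in(("top",t),("scene",s)): print(c,"cap, tip expected",proj(c,T-18.8*z),proj(c,T+93.7*z))
w=proj("scene",T).astype(int); v=proj("top",T).astype(int)
a=t[v[1]-80:v[1]+80,v[0]-80:v[0]+80]; b=s[max(w[1]-80,0):w[1]+80,w[0]-80:w[0]+80]
cv2.imwrite("pics/end.png",np.hstack([cv2.resize(k,(400,400),interpolation=2) for k in(a,b)]));print(w,v,a.shape,b.shape)
print(blue(t,(50,180,180,300)),blue(s,(320,420,110,180)))
E
```

```text
t: 11.4
tool_pos: [462.1, -103.4, 370.1]
eef_rot: [0.001, 1.0, -0.029, 0.001]
force: [-0.4, 0.6, -1.0]
opening: 21.0
grasp_force: 25.0
t: 12.15
tool_pos: [441.7, -289.5, 369.8]
eef_rot: [0.0, 1.0, -0.03, 0.0]
force: [-0.2, 0.3, -0.1]
opening: 21.2
grasp_force: 25.0
t: 12.9
tool_pos: [442.4, -289.2, 330.4]
eef_rot: [0.0, 1.0, -0.03, 0.0]
force: [-0.4, -0.4, -0.3]
opening: 21.3
grasp_force: 25.0
(array([-0.006, -0.031,  0.024]), array([ 0.001, -0.001,  0.001])) [-0.002  0.001  0.001 -0.    -0.    -0.001]
top cap, tip expected [410.98489623 285.40288151] [392.2245151  285.02012356]
scene cap, tip expected [157.78474877 121.18000896] [165.72899118 158.76202298]
[159 127] [407 285] (160, 160, 3) (160, 160, 3)
[(np.int32(106), [105.3, 260.6])] [(np.int32(57), [365.6, 124.9])]
```

View pics/end.png

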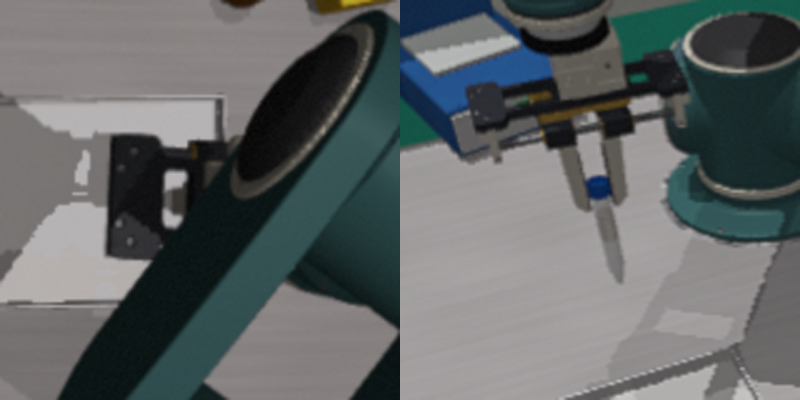

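In the scene view the tube hangs upright. Its cap is at crop (599, 187), and its tip at crop (617, 280) is full-frame (166, 159), against an expected (165.7, 158.8). That puts the tip about 235 mm up over the middle of the tray, and the balance cap hasn't moved.

```bash
python3 -c "
from workcell import *;print(sign_off())"
```

```text
the job is handed in; nothing more can be done
None
```

I handed the job in with the tube held upright and still over the middle of the white tray, pointed end about 235 mm up; the balance tube is still in its pocket, and no move touched the rack, tip box or bottle (about 13 s used).

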